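Turn a costume belt plate over with a flat lifter

ROBOT

A 7-joint arm with a two-finger parallel gripper is mounted at the origin on the work surface. World frame = base frame: x ahead of the robot, y to its left, z up, the work surface at z = 0. Lengths are in m, angles in rad, forces in N, time in s.
With the tool pointing down it reaches from about 0.425 to 0.925 m from the base axis. Payload 6.8 kg.
Tool frame: the origin (TCP) lies at the very end of the fingers, on their centre line; the grasp point (between the pads) lies 19 mm behind it; z points along the fingers, y is the line along which they close (so a half turn about z gives the same grasp; the last joint's range is limited). The gripper opens to 85 mm and grips with 20 to 120 N. Pads are 22 mm wide; open, the fingers measure 114 mm over their backs; the gripper's body (76 mm by 85 mm) begins 54 mm behind the grasp point. The pads swing forward as they close: fully open they stand 13 mm farther back than shut.
Start: joints at [-1.217, 0.477, 0.022, 1.555, -0.011, 1.109, -0.083], TCP at [0.301, 0.604, 0.231] pointing down, gripper open.
Joint ranges: [-2.96, 2.96], [-0.34, 2.1], [-1.41, 1.46], [0.24, 2.44], [-1.37, 4.51], [0.17, 1.92], [-2.96, 2.96]. Speed limits (rad/s): [2.39, 2.39, 3.14, 3.14, 3.14, 3.14, 3.14].

INTERFACE

Orientations are given as a rotation vector (axis times angle).
In Python, from bench import get_obs, grab_frame, hand_in gives the robot as it stands.
- The arm moves only by the tool drive_tool, never from a script. Its argument "rows" is a list of rows, each an object with "offset": the shift along the tool's x, y, z as a fraction of full scale, a list of three; "rotation": the turn, a rotation vector about the tool's x, y, z as a fraction of full scale, a list of three; "claw": the opening, from 0 (shut) to 1 (fully open). In form: [{"offset": [tx, ty, tz], "rotation": [wx, wy, wz], "claw": claw}, ...]. A call has 1 to 20 rows; each row is the pose to reach, as a shift and turn from the pose commanded when the call began, along the tool's axes at that moment; what a row does not reach only later rows make up. Full scale, the value 1, is 0.15 m for a shift and 2 rad for a turn. A row lasts 1/12 s, in which the tool goes at most 41.7 mm and 7.16 degrees, less where a joint would pass 70% of its speed; a pose out of reach is approached as far as the arm can. A call with a number of a shift or a turn outside -1 to 1 is refused whole. A call with a gripper value outside its range is refused whole. The fingers move at their own pace and stop on an object; "force" is the grip in N (left out, the last holds). Time passes only in rows, so rows that repeat a pose let the fingers close. It gives the time, the measured TCP pose, the force, the opening and the grip force at its end, in the units of the state.
- get_obs(): the state, without advancing time (a new reading comes with each control period).
- grab_frame(name): name is "scene" or "top"; returns a dict with "frame" (480x640x3 uint8, red, green, blue), "z_map" (480x640 float32, m along the optical axis (not along the pixel's ray), 0 where there is no reading), "vfov" (degrees; the focal length in pixels is half the picture's height over the tangent of half this angle, whatever the lens; pixels are square), "cx", "cy" (the principal point, pixels), "R" (3x3) and "t" (3): a world point X has camera coordinates R X + t. Camera axes: x right, y down, z forward; pixel columns grow to the right and rows downward; lengths in m; the calibration is good to about 2 mm. A picture is of the moment at which its call begins.
- hand_in(): hands the job in; it is judged then, once.
The state is a dict: "clock": time; "joints": joint angles; "qvel": joint speeds; "tau": joint torques, N m; "tcp_pos": TCP position; "orientation": TCP orientation; "contact_force": force on the tool from outside, world axes, zero at the start; "moment": the same for the moment, N m; "grip_width": finger opening in m; "gripper_force": force on a finger pad.
Only numpy, scipy, OpenCV 4.12 (cv2) and the standard library are available. Lean on these libraries where they do the work, as an engineer would, in place of code of your own. Each camera call takes 0.05 s, during which the arm holds its last target. There are 200 camera calls.

TASK

The belt plate lies ornament-down on the bench in front of the step of the cork board. Take the lifter, slide its blade under the plate's free edge, tip the plate up against the step and over onto the cork so that the red and brass ornament faces up, then use the lifter to push the plate squarely against both steel stop pins, and stand the lifter back down flat on the bench, clear of the board. Do not touch the plate with the gripper or arm, and leave the spool, the jar and the clapper where they are.

Things in the scene. Friction and masses are not known exactly. Their poses are not given: they have to be found in the camera images.
- lifter: Hand lifter, 0.17 kg: flat steel blade 115 x 50 x 3 mm, lying on the bench, with an upright orange handle 24 mm along the blade, 18 mm across it, top at 90 mm. Origin: blade's underside, below the handle's middle; x along the blade to its tip (blade x -20 to +95 mm), z up the handle. At the start x is within 0.25 rad of world +x; it stands left or right of the board.
- lifter_tip (a point): Middle of the lifter blade's front edge, at half its thickness (95 mm ahead of the lifter's origin, 1.5 mm above the underside); axes as the lifter.
- lifter_grip (a point): Grip point in the middle of the lifter's handle, 65 mm above the blade's underside, to be gripped across the handle's 18 mm; axes as the lifter.
- plate: Rigid plate, 0.08 to 0.17 kg, 90 (x) x 120 (y) x 8 mm, white flat back, brass face with a raised red ornament block 50 (x) x 80 (y) x 8 mm high at its centre. Starts lying on the ornament, white up: its rim overhangs 20 mm all round, 8 mm above the bench. Origin: centre of the ornament's outer face; z points to the white back (up at the start, down once turned); the slab is at z 8 to 16 mm.
- plate_edge (a point): Middle of the plate's far long edge, the one facing the board's step at the start (x = +45 mm, z = 12 mm in the plate's frame). It starts 10 to 35 mm in front of the step, parallel to it within 0.12 rad; the other long edge is the free one.
- board: Fixed wooden board with cork top, 160 (x) x 180 (y) x 12 mm high; its front face x = 0 is a 12 mm step up from the bench. Origin: middle of the step's foot, on the bench; x runs over the cork (world -y within 0.3 rad), z up; the plate starts at negative x. Two fixed steel pins, 10 mm diameter, 16 mm above the cork, stand at x = 110 mm, y = +30 and -30 mm.
- board_home (a point): Where the plate's origin comes when it lies ornament up against both pins: x = 60, y = 0, z = 28 mm in the board's frame (axes as the board). A plate tipped over the step lands overhanging it by roughly 12 mm, roughly 27 mm short of the pins.
- clapper: Bystander: loose pale wooden block with rounded edges, 160 x 50 x 35 mm, along its x from -50 to 110 mm; origin on its underside. It lies on the other side of the board from the lifter.
- spool: Bystander: loose purple thread spool, 52 mm diameter, 70 mm high; origin at the centre of its underside.
- jar: Bystander: loose amber jar with a brass cap, 64 mm diameter, 85 mm high; origin at the centre of its underside.
Things that resemble listed ones, but are neither listed nor needed, are in the scene too. Several things have the shape of the plate; the one meant has the colours described above.

How it is judged:
On the way, in this order (a step that is already met when the one before it is completed fails the run):
1. the plate is tipped up with the lifter's tip on its ornament side, its far edge still at the step (angle between plate's own z axis and vertical between 0.5 and 1.5 rad and contact force between plate and lifter above 0.05 N and z of lifter_tip in the frame of plate below 0.01 m and x of plate in the frame of board between -0.09 and 0.02 m), for 0.2 s.
2. the plate lies flat on the cork, ornament up (angle between plate's own z axis and vertical above 3.04 rad and z of plate in the frame of board between 0.024 and 0.031 m), for 0.2 s.
3. the lifter pushes the turned plate up to the pins (angle between plate's own z axis and vertical above 3.04 rad and contact force between plate and lifter above 0.05 N and x of plate in the frame of board above 0.05 m), for 0.05 s.
At the end, for the whole second after the job is handed in: The plate lies flat on the cork, ornament up (0.07 rad), its edge within 3.5 mm of both pins, square to the board within 0.05 rad, its middle within 30 mm of the board's centre line; the lifter stands at rest, blade flat on the bench (origin below 4 mm, upright within 0.05 rad) (angle between plate's own z axis and vertical above 3.07 rad and z of plate in the frame of board between 0.0255 and 0.0305 m and x of plate in the frame of board between 0.0565 and 0.0635 m and y of plate in the frame of board between -0.03 and 0.03 m and angle between the x axis of plate and the x axis of board, either way round below 0.05 rad and linear speed of each of plate, lifter below 0.01 m/s and angle between lifter's own z axis and vertical below 0.05 rad and height (world z) of lifter below 0.004 m); the robot touches nothing.
It fails at once if the gripper or arm touches the plate (contact force between plate and the fingers above 0.5 N or contact force between plate and the arm above 0.5 N).
It fails at once if the spool is shifted by more than 20 mm (distance of spool from where it was at the start of the episode above 0.02 m).
It fails at once if the jar is shifted by more than 20 mm (distance of jar from where it was at the start of the episode above 0.02 m).
It fails at once if the clapper is shifted by more than 20 mm (distance of clapper from where it was at the start of the episode above 0.02 m).
It also fails if it takes over 67 s, if anything falls off the work surface, if the arm or the gripper's body presses on something with over 40 N, if the wrist force passes 120 N, or if a joint passes its speed limit or range.

## Working session

There is one attempt and no reset: what is moved stays moved. The work goes in short steps, Python scripts to look and compute and a tool call to move; the robot and the scene stay as the last step left them, time stands still between calls to the robot, and variables do not carry over. Pictures are saved under pics/ and viewed, at most 10 in all, crops included, and the job is handed in when it is done.

Besides the shell and the picture viewer there is one more tool, called after ">>>" as a command line: name --argument value ..., lists and objects as JSON in quotes. drive_tool: Moves the arm, as the interface text tells. Its arguments: {"type":"object","properties":{"rows":{"type":"array","items":{"type":"object","properties":{"offset":{"type":"array","items":{"type":"number"}},"rotation":{"type":"array","items":{"type":"number"}},"claw":{"type":"number"}}}},"force":{"type":"number"}},"required":["rows"]}

```bash
mkdir -p pics && ls
python3 - <<'E'
from bench import *
import cv2,pickle
o=get_obs();print(o)
for n in("scene","top"):
    f=grab_frame(n);pickle.dump(f,open(f"{n}0.pkl","wb"))
    cv2.imwrite(f"pics/{n}0.png",f["frame"][:,:,::-1])
    print(n,f["vfov"],f["cx"],f["cy"],f["R"],f["t"])
E
```

```text
pics
{'clock': 0.0, 'joints': array([-1.21711305,  0.47779765,  0.02237024,  1.55644711, -0.01150373,
        1.1092996 , -0.0831215 ]), 'qvel': array([ 2.88974588e-04,  9.09330070e-04, -5.10863320e-04, -6.96662764e-04,
        2.28983536e-05, -5.28876811e-04,  1.46527277e-03]), 'tau': array([-5.51400117e-04, -5.96452117e+01,  1.60792306e+00, -2.81198001e+01,
        1.25671917e-02,  9.49886598e-03, -9.33218388e-06]), 'tcp_pos': array([0.30050965, 0.60375776, 0.23032978]), 'orientation': array([-7.18920493e-01, -3.05794553e+00,  2.83107840e-03]), 'contact_force': array([ 0.04050181, -0.79296952, -0.49219024]), 'moment': array([-0.01603259,  0.02167454, -0.01258323]), 'gripper_force': 0.0, 'grip_width': 0.08550837668620981}
scene 46.007192240710715 324.5993347305109 237.88568707017984 [[ 0.25336645  0.96735636 -0.00520761]
 [ 0.81587991 -0.21657845 -0.53612849]
 [-0.51975515  0.13158819 -0.84412033]] [-0.12905321 -0.39581865  1.61435743]
top 46.35039069242199 319.3664308477263 240.67418081138487 [[-0.00309213 -0.9999294   0.01147305]
 [-0.98612216  0.00114457 -0.16601741]
 [ 0.16599256 -0.01182718 -0.98605608]] [-0.01480613  0.55578167  1.28093677]
```

View pics/scene0.png

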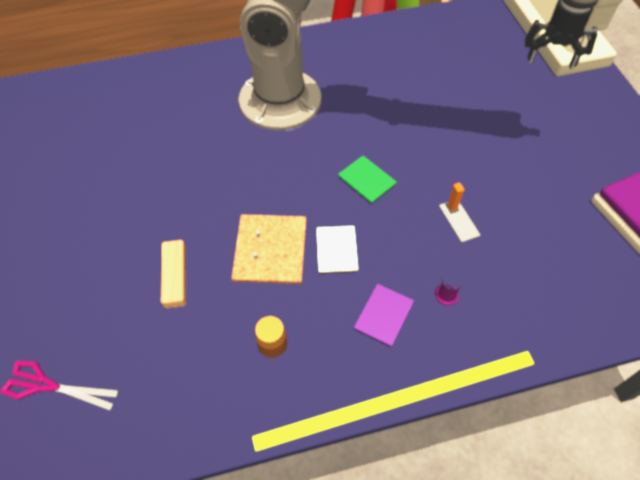

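View pics/top0.png

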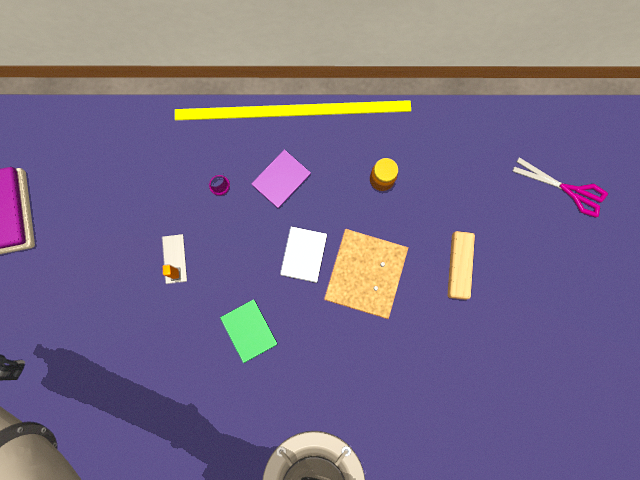

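The top view shows the lifter at (174,260), with its orange handle near (171,271). The plate-shaped things are white (304,254), purple (281,179) and green (248,331). White fits: its back is white and it lies in front of the cork board (366,273). The jar is at (384,172), the spool at (219,185) and the clapper at (461,266).

```bash
cat > h.py <<'E'
import numpy as np,cv2,pickle
from scipy.spatial.transform import Rotation as Ro
def ld(n):return pickle.load(open(n,"rb"))
def foc(f):return 240/np.tan(np.radians(f["vfov"]/2))
def ray(f,uv):
    d=np.array([(uv[0]-f["cx"])/foc(f),(uv[1]-f["cy"])/foc(f),1.]);R=np.array(f["R"])
    return -R.T@np.array(f["t"]),R.T@d
def onz(f,uv,z):
    c,d=ray(f,uv);return c+d*(z-c[2])/d[2]
def tri(fa,ua,fb,ub):
    a,d=ray(fa,ua);b,e=ray(fb,ub)
    s=np.linalg.lstsq(np.c_[d,-e],b-a,rcond=None)[0];p,q=a+s[0]*d,b+s[1]*e
    return (p+q)/2,np.linalg.norm(p-q)
def blob(f,lo,hi,box,k=0):
    m=cv2.inRange(cv2.cvtColor(f["frame"],cv2.COLOR_RGB2HSV),lo,hi)
    w=np.zeros_like(m);w[box[1]:box[3],box[0]:box[2]]=1;m=m*w
    c=max(cv2.findContours(m,cv2.RETR_EXTERNAL,cv2.CHAIN_APPROX_NONE)[0],key=cv2.contourArea)
    return c,m
def rectz(f,c,z):
    P=np.array([onz(f,p[0],z)[:2] for p in c],np.float32)
    return cv2.minAreaRect(P*1000)
def cen(c):
    M=cv2.moments(c);return M["m10"]/M["m00"],M["m01"]/M["m00"]
E
python3 - <<'E'
from h import *
S,T=ld("scene0.pkl"),ld("top0.pkl")
W=((0,0,175),(180,60,255));O=((5,170,90),(25,255,255));C=((8,60,120),(30,255,255))
spec={"plate":(W,(305,215,370,285),(270,215,335,295),.016),
"blade":(((0,0,130),(180,70,255)),(430,195,490,250),(150,225,200,295),.003),
"cork":(C,(225,205,315,290),(318,222,415,325),.012),
"clap":(((8,30,120),(35,255,255)),(150,230,195,315),(440,225,485,305),.035),
"jar":(((10,120,200),(35,255,255)),(245,310,295,360),(365,150,405,195),.085),
"spool":(((140,100,30),(175,255,255)),(425,270,470,310),(205,170,235,200),.07)}
for n,(hs,bs,bt,z) in spec.items():
    cs,_=blob(S,*hs,bs);ct,_=blob(T,*hs,bt)
    print(n,"tri",*[np.round(x,4) for x in tri(S,cen(cs),T,cen(ct))],"areas",cv2.contourArea(cs),cv2.contourArea(ct))
    for l,f,c in(("S",S,cs),("T",T,ct)):print("  ",l,[np.round(x,1) for x in rectz(f,c,z)])
for f,b in((S,(440,175,475,220)),(T,(150,255,190,290))):
    c,m=blob(f,*O,b);print(cv2.boundingRect(c),cen(c))
out=[cv2.resize(f["frame"][y0:y1,x0:x1],(400,300),interpolation=cv2.INTER_CUBIC) for f,x0,x1,y0,y1 in((S,310,390,210,270),(S,430,490,175,220),(T,270,350,225,285),(T,150,210,235,280))]
cv2.imwrite("pics/crop1.png",np.vstack([np.hstack(out[:2]),np.hstack(out[2:])])[:,:,::-1])
E
```

```text
plate tri [0.5295 0.0232 0.0114] 0.0009 areas 1765.5 1787.5
   S [array([530.4,  23.3]), array([ 94.2, 127. ]), np.float64(78.0)]
   T [array([529. ,  22.8]), array([ 91.3, 121.3]), np.float64(78.0)]
blade tri [ 0.5289  0.3377 -0.0011] 0.0018 areas 813.0 783.0
   S [array([521.4, 337.4]), array([124.9,  59.4]), np.float64(6.8)]
   T [array([519.5, 337. ]), array([118.6,  53.6]), np.float64(6.8)]
cork tri [ 0.483  -0.1293  0.0009] 0.0015 areas 4410.5 4814.5
   S [array([ 485.6, -128.3]), array([161.7, 184.5]), np.float64(72.8)]
   T [array([ 482.8, -129.2]), array([159.7, 181. ]), np.float64(73.0)]
clap tri [ 0.501  -0.3573  0.0163] 0.0004 areas 1497.0 1438.5
   S [array([ 509. , -353.3]), array([ 52.8, 173.2]), np.float64(84.1)]
   T [array([ 499.8, -352.6]), array([ 54.5, 161. ]), np.float64(83.4)]
jar tri [ 0.7208 -0.1722  0.0822] 0.0014 areas 543.0 390.0
   S [array([ 721.6, -170.5]), array([54.7, 56.9]), np.float64(79.0)]
   T [array([ 720.1, -172.8]), array([51.9, 53.9]), np.float64(88.9)]
spool tri [0.7045 0.2334 0.0015] 0.001 areas 401.5 325.0
   S [array([733.3, 209.5]), array([48.7, 52.4]), np.float64(68.1)]
   T [array([685.4, 221.9]), array([48.7, 49.6]), np.float64(0.0)]
(449, 184, 14, 26) (455.53138815207774, 196.1786030061892)
(163, 265, 16, 14) (170.27777777777777, 271.44557823129253)
```

View pics/crop1.png

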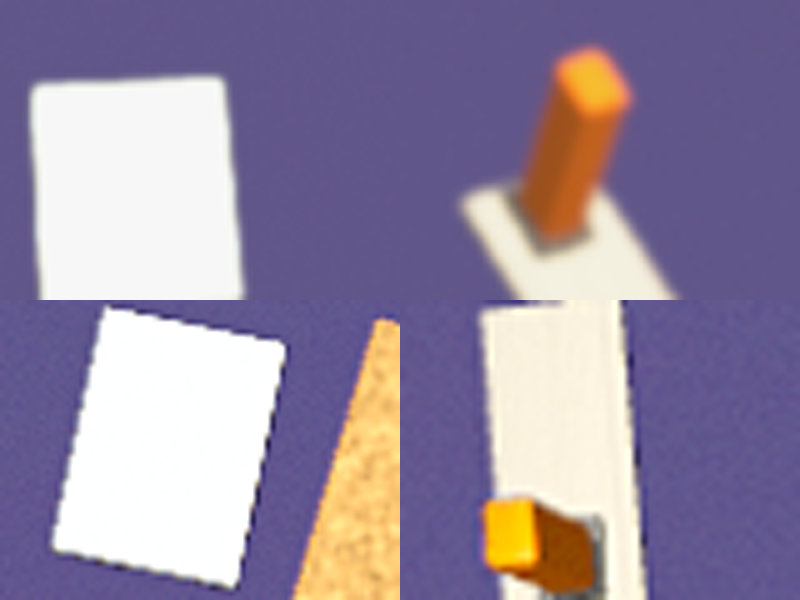

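The crop confirms the white-backed plate lying next to the cork, and the orange-handled lifter with its blade pointing world +x. Next I refine the lifter pose and plan the grasp.

```bash
cat >> h.py <<'E'
def Rt(yaw,pitch=0):
    # lifter frame yaw (blade x azimuth), pitch>0 = tip up; tool z = -lifter z, tool y = -lifter y or +y (flip)
    return Ro.from_euler("z",yaw)*Ro.from_euler("y",-pitch)*Ro.from_matrix(np.diag([FL,-FL,-1.]))
FL=-1
def rel(p,R):
    from bench import get_obs
    o=get_obs();R0=Ro.from_rotvec(o["orientation"])
    return np.round(R0.inv().apply(np.array(p)-o["tcp_pos"])/.15,3),np.round((R0.inv()*R).as_rotvec()/2,3)
E
python3 - <<'E'
from h import *
import h
S,T=ld("scene0.pkl"),ld("top0.pkl")
print("handle top",tri(S,(458.8,187),T,(166.5,270.2)))
for n,f,p in(("T",T,(166,270)),("S",S,(459,187)),("Tplate",T,(304,254)),("Tcork",T,(350,273)),("Tbench",T,(230,230)),("Tblade",T,(175,245))):
    d=f["z_map"][p[1],p[0]];c,r=ray(f,p);print(n,np.round(c+r*d,4))
for FL in(1,-1):
    h.FL=FL;print(FL,rel((.483,.333,.046),Rt(np.radians(6.8))))
E
```

```text
handle top (array([0.48222291, 0.33367011, 0.08459951]), np.float64(0.0034327716371441))
T [0.481  0.3304 0.0948]
S [0.4835 0.3352 0.0861]
Tplate [0.5283 0.0208 0.0159]
Tcork [ 0.4823 -0.0898  0.0141]
Tbench [0.5896 0.2022 0.0041]
Tblade [0.5528 0.3352 0.0031]
1 (array([-1.893, -1.072,  1.231]), array([-0.000e+00,  1.000e-03,  1.281e+00]))
-1 (array([-1.893, -1.072,  1.231]), array([-0.001, -0.   , -0.29 ]))
```

>>> drive_tool --rows '[{"offset": [-0.25, -0.14, 0], "rotation": [0, 0, -0.05], "claw": 1}, {"offset": [-0.5, -0.28, 0], "rotation": [0, 0, -0.1], "claw": 1}, {"offset": [-0.7, -0.4, 0], "rotation": [0, 0, -0.15], "claw": 1}, {"offset": [-0.9, -0.52, 0], "rotation": [0, 0, -0.22], "claw": 1}, {"offset": [-1, -0.57, 0], "rotation": [0, 0, -0.29], "claw": 1}, {"offset": [-1, -0.57, 0], "rotation": [0, 0, -0.29], "claw": 1}, {"offset": [-1, -0.57, 0], "rotation": [0, 0, -0.29], "claw": 1}, {"offset": [-1, -0.57, 0], "rotation": [0, 0, -0.29], "claw": 1}]'

```text
clock: 0.77
tcp_pos: [0.3966, 0.461, 0.2311]
orientation: [0.183, -3.136, -0.0]
contact_force: [-0.1, 0.6, 0.2]
grip_width: 0.0851
gripper_force: 0.0
```

Run:
```python
from h import *
print(rel((.483,.333,.15),Rt(np.radians(6.8))))
```

```text
(array([-0.473, -0.915,  0.54 ]), array([ 0.   , -0.   , -0.001]))
```

>>> drive_tool --rows '[{"offset": [-0.12, -0.23, 0.13], "rotation": [0, 0, 0], "claw": 1}, {"offset": [-0.24, -0.46, 0.27], "rotation": [0, 0, 0], "claw": 1}, {"offset": [-0.36, -0.7, 0.4], "rotation": [0, 0, 0], "claw": 1}, {"offset": [-0.473, -0.915, 0.54], "rotation": [0, 0, 0], "claw": 1}, {"offset": [-0.473, -0.915, 0.54], "rotation": [0, 0, 0], "claw": 1}, {"offset": [-0.473, -0.915, 0.54], "rotation": [0, 0, 0], "claw": 1}, {"offset": [-0.473, -0.915, 0.54], "rotation": [0, 0, 0], "claw": 1}]'

```text
clock: 1.35
tcp_pos: [0.4828, 0.3344, 0.1502]
orientation: [0.186, -3.135, -0.001]
contact_force: [-0.2, 0.9, 1.0]
grip_width: 0.0854
gripper_force: 0.0
```

Run:
```python
from h import *
print(rel((.483,.333,.046),Rt(np.radians(6.8))))
```

```text
(array([-0.001, -0.01 ,  0.695]), array([ 0., -0., -0.]))
```

>>> drive_tool --force 80 --rows '[{"offset": [0, -0.01, 0.15], "rotation": [0, 0, 0], "claw": 1}, {"offset": [0, -0.01, 0.3], "rotation": [0, 0, 0], "claw": 1}, {"offset": [0, -0.01, 0.45], "rotation": [0, 0, 0], "claw": 1}, {"offset": [0, -0.01, 0.6], "rotation": [0, 0, 0], "claw": 1}, {"offset": [0, -0.01, 0.693], "rotation": [0, 0, 0], "claw": 1}, {"offset": [0, -0.01, 0.693], "rotation": [0, 0, 0], "claw": 1}, {"offset": [0, -0.01, 0.693], "rotation": [0, 0, 0], "claw": 0.6}, {"offset": [0, -0.01, 0.693], "rotation": [0, 0, 0], "claw": 0.4}, {"offset": [0, -0.01, 0.693], "rotation": [0, 0, 0], "claw": 0.25}, {"offset": [0, -0.01, 0.693], "rotation": [0, 0, 0], "claw": 0.1}, {"offset": [0, -0.01, 0.693], "rotation": [0, 0, 0], "claw": 0}, {"offset": [0, -0.01, 0.693], "rotation": [0, 0, 0], "claw": 0}, {"offset": [0, -0.01, 0.693], "rotation": [0, 0, 0], "claw": 0}, {"offset": [0, -0.01, 0.693], "rotation": [0, 0, 0], "claw": 0}, {"offset": [0, -0.01, 0.693], "rotation": [0, 0, 0], "claw": 0}, {"offset": [0, -0.01, 0.693], "rotation": [0, 0, 0], "claw": 0}]'

```text
clock: 2.68
tcp_pos: [0.4842, 0.332, 0.0472]
orientation: [-0.185, 3.135, 0.001]
contact_force: [-1.4, -0.0, 5.4]
grip_width: 0.0168
gripper_force: 77.8
```

>>> drive_tool --rows '[{"offset": [0, 0, -0.2], "rotation": [0, 0, 0], "claw": 0}, {"offset": [0, 0, -0.4], "rotation": [0, 0, 0], "claw": 0}, {"offset": [0, 0, -0.6], "rotation": [0, 0, 0], "claw": 0}, {"offset": [0, 0, -0.75], "rotation": [0, 0, 0], "claw": 0}, {"offset": [0, 0, -0.75], "rotation": [0, 0, 0], "claw": 0}, {"offset": [0, 0, -0.75], "rotation": [0, 0, 0], "claw": 0}]'

```text
clock: 3.18
tcp_pos: [0.4842, 0.3318, 0.1598]
orientation: [-0.185, 3.134, 0.002]
contact_force: [-0.9, -0.6, -2.6]
grip_width: 0.0174
gripper_force: 78.7
```

```bash
cat >> h.py <<'E'
BY=np.radians(-107.0);BX=np.array([np.cos(BY),np.sin(BY)]);BYv=np.array([-BX[1],BX[0]]);BO=np.array([.4834,-.129])-.08*BX
def B(x,y,z):return np.r_[BO+x*BX+y*BYv,z]
E
python3 - <<'E'
from h import *
print(BO,B(-.22,0,0),rel(B(-.22,0,.165),Rt(BY)))
E
```

```text
[ 0.50678974 -0.05249562] [0.57111151 0.15789143 0.        ] (array([-0.439, -1.219, -0.035]), array([ 0.001, -0.   ,  0.993]))
```

>>> drive_tool --rows '[{"offset": [-0.03, -0.06, -0.03], "rotation": [0, 0, 0.06], "claw": 0}, {"offset": [-0.06, -0.12, -0.03], "rotation": [0, 0, 0.12], "claw": 0}, {"offset": [-0.09, -0.18, -0.03], "rotation": [0, 0, 0.18], "claw": 0}, {"offset": [-0.12, -0.24, -0.03], "rotation": [0, 0, 0.24], "claw": 0}, {"offset": [-0.15, -0.3, -0.03], "rotation": [0, 0, 0.3], "claw": 0}, {"offset": [-0.18, -0.36, -0.03], "rotation": [0, 0, 0.36], "claw": 0}, {"offset": [-0.21, -0.42, -0.03], "rotation": [0, 0, 0.42], "claw": 0}, {"offset": [-0.23, -0.48, -0.03], "rotation": [0, 0, 0.48], "claw": 0}, {"offset": [-0.26, -0.54, -0.03], "rotation": [0, 0, 0.54], "claw": 0}, {"offset": [-0.29, -0.6, -0.03], "rotation": [0, 0, 0.6], "claw": 0}, {"offset": [-0.32, -0.66, -0.03], "rotation": [0, 0, 0.66], "claw": 0}, {"offset": [-0.35, -0.72, -0.03], "rotation": [0, 0, 0.72], "claw": 0}, {"offset": [-0.38, -0.78, -0.03], "rotation": [0, 0, 0.78], "claw": 0}, {"offset": [-0.4, -0.84, -0.03], "rotation": [0, 0, 0.84], "claw": 0}, {"offset": [-0.42, -0.9, -0.03], "rotation": [0, 0, 0.9], "claw": 0}, {"offset": [-0.44, -0.96, -0.03], "rotation": [0, 0, 0.96], "claw": 0}, {"offset": [-0.44, -1, -0.03], "rotation": [0, 0, 0.993], "claw": 0}, {"offset": [-0.44, -1, -0.03], "rotation": [0, 0, 0.993], "claw": 0}, {"offset": [-0.44, -1, -0.03], "rotation": [0, 0, 0.993], "claw": 0}]'

```text
clock: 4.77
tcp_pos: [0.566, 0.1898, 0.1618]
orientation: [-2.524, -1.87, 0.005]
contact_force: [-1.0, 1.0, -1.0]
grip_width: 0.017
gripper_force: 78.5
```

Run:
```python
from h import *
from bench import *
print(rel(B(-.23,0,.0495),Rt(BY)))
for n in("scene","top"):
    f=grab_frame(n);pickle.dump(f,open(f"{n}1.pkl","wb"))
S,T=ld("scene1.pkl"),ld("top1.pkl")
cv2.imwrite("pics/p1.png",np.hstack([cv2.resize(f["frame"][y:y+150,x:x+200],(400,300)) for f,x,y in((S,280,130),(T,180,180))])[:,:,::-1])
```

```text
(array([-0.125,  0.096,  0.749]), array([-0.001,  0.001,  0.001]))
```

View pics/p1.png

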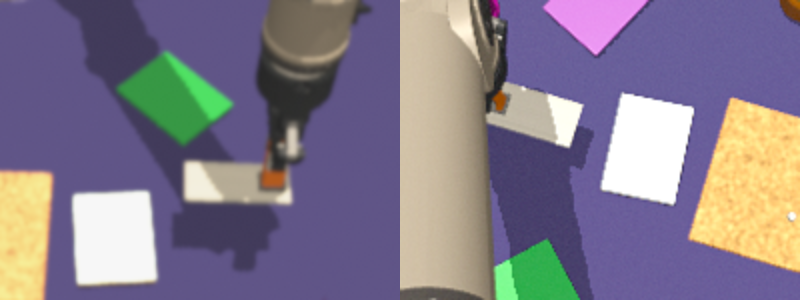

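The picture shows the lifter held level, blade tip toward the plate, at (372,222) in scene and (268,243) in top.

Run:
```python
from h import *
S,T=ld("scene1.pkl"),ld("top1.pkl")
W=((0,0,135),(180,60,255))
cs,_=blob(S,*W,(365,205,412,240));ct,_=blob(T,*W,(225,215,275,260))
z=.162-.0472+.003
for f,c in((S,cs),(T,ct)):
    r=rectz(f,c,z);print([np.round(x,1) for x in r])
    P=np.array([onz(f,p[0],z)[:2] for p in c]);u=(P-BO)@BX;v=(P-BO)@BYv
    print("tip board x",np.round(np.sort(u)[-6:],4),"y range",v[u>u.max()-.04].min(),v[u>u.max()-.04].max())
    e=[]
    for sgn in(1,-1):
        xs=np.arange(u.max()-.04,u.max()-.008,.004);ys=[(sgn*v[(abs(u-x)<.003)]).max()*sgn for x in xs];e.append(np.polyfit(xs,ys,1)[0])
    print("side slopes rel board",e)
print(tri(S,(372,222),T,(268.5,243.5)))
t=np.array([.566,.1898]);print("exp tip",(t-BO)@BX+.095,(t-BO)@BYv)
# board yaw/pl from lines
for f,c,n,zz in((S,blob(S,(0,0,175),(180,60,255),(305,215,370,285))[0],"pl",.016),(T,blob(T,(0,0,175),(180,60,255),(275,215,335,295))[0],"pl",.016)):
    r=rectz(f,c,zz);d=np.array(r[0])/1000-BO;print(n,np.round(r[0],1),r[2],d@BX,d@BYv)
```

```text
[array([552.9, 141.4]), array([85.3, 53.9]), np.float64(72.8)]
tip board x [-0.1562 -0.1562 -0.1562 -0.1562 -0.1562 -0.1561] y range -0.03971356200269177 0.014169521187248997
side slopes rel board [np.float64(0.03708220649534444), np.float64(-0.06250128622879468)]
[array([553.8, 145.4]), array([96.7, 52.8]), np.float64(71.9)]
tip board x [-0.1555 -0.1555 -0.1554 -0.1553 -0.1551 -0.155 ] y range -0.039907934824278624 0.013010848170298838
side slopes rel board [np.float64(0.017251951000268325), np.float64(-0.07725399787268912)]
(array([0.53940773, 0.10045662, 0.10766274]), np.float64(0.002224664124292808))
exp tip -0.15401985901111376 -0.014217326623061705
pl [530.3  23.2] 78.03546142578125 -0.0793092689958174 0.00038053571035094136
pl [529.1  22.9] 78.00531768798828 -0.07860855146333545 -0.0006521621425012921
```

>>> drive_tool --rows '[{"offset": [-0.05, 0.05, 0.15], "rotation": [0, 0, 0], "claw": 0}, {"offset": [-0.1, 0.096, 0.3], "rotation": [0, 0, 0], "claw": 0}, {"offset": [-0.1, 0.096, 0.45], "rotation": [0, 0, 0], "claw": 0}, {"offset": [-0.1, 0.096, 0.6], "rotation": [0, 0, 0], "claw": 0}, {"offset": [-0.1, 0.096, 0.7], "rotation": [0, 0, 0], "claw": 0}, {"offset": [-0.1, 0.096, 0.749], "rotation": [0, 0, 0], "claw": 0}, {"offset": [-0.1, 0.096, 0.749], "rotation": [0, 0, 0], "claw": 0}, {"offset": [-0.1, 0.096, 0.749], "rotation": [0, 0, 0], "claw": 0}]'

```text
clock: 5.53
tcp_pos: [0.5765, 0.1721, 0.0512]
orientation: [-2.525, -1.869, -0.0]
contact_force: [-0.4, 0.1, -1.2]
grip_width: 0.0174
gripper_force: 78.4
```

Run:
```python
from h import *
print(rel(B(-.195,0,.049),Rt(BY)))
```

```text
(array([-0.268, -0.007,  0.014]), array([-0., -0.,  0.]))
```

>>> drive_tool --rows '[{"offset": [0, 0, 0.015], "rotation": [0, 0, 0], "claw": 0}, {"offset": [0, 0, 0.018], "rotation": [0, 0, 0], "claw": 0}, {"offset": [0, 0, 0.018], "rotation": [0, 0, 0], "claw": 0}]'

```text
clock: 5.78
tcp_pos: [0.5768, 0.1721, 0.0491]
orientation: [2.525, 1.869, 0.002]
contact_force: [-0.1, 0.1, -1.6]
grip_width: 0.0171
gripper_force: 78.4
```

>>> drive_tool --rows '[{"offset": [-0.04, -0.003, 0], "rotation": [0, 0, 0], "claw": 0}, {"offset": [-0.08, -0.007, 0], "rotation": [0, 0, 0], "claw": 0}, {"offset": [-0.12, -0.007, 0], "rotation": [0, 0, 0], "claw": 0}, {"offset": [-0.16, -0.007, 0], "rotation": [0, 0, 0], "claw": 0}, {"offset": [-0.19, -0.007, 0], "rotation": [0, 0, 0], "claw": 0}, {"offset": [-0.21, -0.007, 0], "rotation": [0, 0, 0], "claw": 0}, {"offset": [-0.23, -0.007, 0], "rotation": [0, 0, 0], "claw": 0}, {"offset": [-0.25, -0.007, 0], "rotation": [0, 0, 0], "claw": 0}, {"offset": [-0.27, -0.007, 0], "rotation": [0, 0, 0], "claw": 0}, {"offset": [-0.29, -0.007, 0], "rotation": [0, 0, 0], "claw": 0}, {"offset": [-0.31, -0.007, 0], "rotation": [0, 0, 0], "claw": 0}, {"offset": [-0.33, -0.007, 0], "rotation": [0, 0, 0], "claw": 0}, {"offset": [-0.35, -0.007, 0], "rotation": [0, 0, 0], "claw": 0}, {"offset": [-0.37, -0.007, 0], "rotation": [0, 0, 0], "claw": 0}, {"offset": [-0.39, -0.007, 0], "rotation": [0, 0, 0], "claw": 0}, {"offset": [-0.41, -0.007, 0], "rotation": [0, 0, 0], "claw": 0}, {"offset": [-0.42, -0.007, 0], "rotation": [0, 0, 0], "claw": 0}, {"offset": [-0.43, -0.007, 0], "rotation": [0, 0, 0], "claw": 0}, {"offset": [-0.43, -0.007, 0], "rotation": [0, 0, 0], "claw": 0}]'

```text
clock: 7.37
tcp_pos: [0.5563, 0.1099, 0.0483]
orientation: [2.526, 1.868, -0.001]
contact_force: [0.2, -0.0, -1.6]
grip_width: 0.0174
gripper_force: 78.6
```

```bash
cat >> h.py <<'E'
def plate(tag,boxS=(230,200,375,290),boxT=(270,215,420,325)):
    from bench import grab_frame,get_obs
    for n in("scene","top"):pickle.dump(grab_frame(n),open(f"{n}{tag}.pkl","wb"))
    S,T=ld(f"scene{tag}.pkl"),ld(f"top{tag}.pkl")
    p=get_obs()["tcp_pos"];print("origin board",np.round([(p[:2]-BO)@BX,(p[:2]-BO)@BYv,p[2]-.0472],4))
    return S,T
E
python3 - <<'E'
from h import *
S,T=plate(2)
for f,b in((S,(305,215,370,285)),(T,(275,215,345,295))):
    c,_=blob(f,(0,0,190),(180,40,255),b);r=rectz(f,c,.016);d=np.array(r[0])/1000-BO;print(np.round([*r[1],r[2]],1),d@BX,d@BYv)
cv2.imwrite("pics/p2.png",np.hstack([cv2.resize(f["frame"][y:y+120,x:x+160],(400,300)) for f,x,y in((S,260,180),(T,240,200))])[:,:,::-1])
E
```

```text
origin board [-0.1699 -0.0002  0.001 ]
[102.8 124.3  75.2] -0.0568032192497137 -0.003899378732826745
[146.9 120.6  73. ] -0.07942086954886642 -0.0027126025694753394
```

View pics/p2.png

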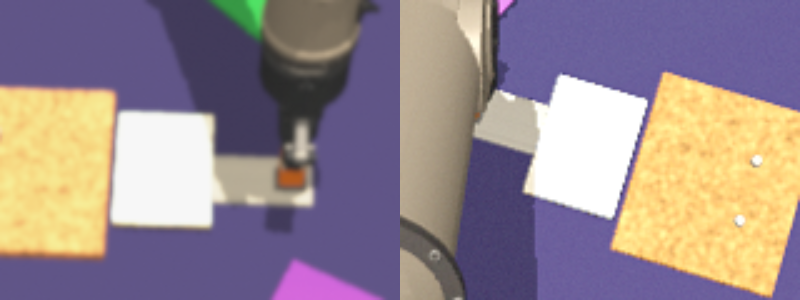

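The plate is square and about 5 mm short of the step, with the blade under its free rim. I push the rest, back off 5 mm, then lift in an arc.

>>> drive_tool --rows '[{"offset": [-0.015, 0, 0], "rotation": [0, 0, 0], "claw": 0}, {"offset": [-0.027, 0, 0], "rotation": [0, 0, 0], "claw": 0}, {"offset": [-0.027, 0, 0], "rotation": [0, 0, 0], "claw": 0}, {"offset": [0, 0, 0], "rotation": [0, 0, 0], "claw": 0}, {"offset": [0.007, 0, 0], "rotation": [0, 0, 0], "claw": 0}, {"offset": [0.007, 0, -0.02], "rotation": [0, 0, 0], "claw": 0}, {"offset": [0.003, 0, -0.05], "rotation": [0, 0, 0], "claw": 0}, {"offset": [-0.002, 0, -0.08], "rotation": [0, 0, 0], "claw": 0}, {"offset": [-0.009, 0, -0.11], "rotation": [0, 0, 0], "claw": 0}, {"offset": [-0.015, 0, -0.14], "rotation": [0, 0, 0], "claw": 0}, {"offset": [-0.022, 0, -0.165], "rotation": [0, 0, 0], "claw": 0}, {"offset": [-0.032, 0, -0.19], "rotation": [0, 0, 0], "claw": 0}, {"offset": [-0.043, 0, -0.215], "rotation": [0, 0, 0], "claw": 0}, {"offset": [-0.053, 0, -0.238], "rotation": [0, 0, 0], "claw": 0}, {"offset": [-0.063, 0, -0.26], "rotation": [0, 0, 0], "claw": 0}, {"offset": [-0.079, 0, -0.28], "rotation": [0, 0, 0], "claw": 0}, {"offset": [-0.095, 0, -0.3], "rotation": [0, 0, 0], "claw": 0}, {"offset": [-0.095, 0, -0.3], "rotation": [0, 0, 0], "claw": 0}]'

```text
clock: 8.97
tcp_pos: [0.5524, 0.0961, 0.0939]
orientation: [2.526, 1.867, 0.001]
contact_force: [0.3, 1.2, -2.0]
grip_width: 0.0171
gripper_force: 78.5
```

Run:
```python
from h import *
S,T=plate(3)
cv2.imwrite("pics/p3.png",np.hstack([cv2.resize(f["frame"][y:y+120,x:x+160],(400,300)) for f,x,y in((S,260,170),(T,240,200))])[:,:,::-1])
```

```text
origin board [-0.156  -0.      0.0462]
```

View pics/p3.png

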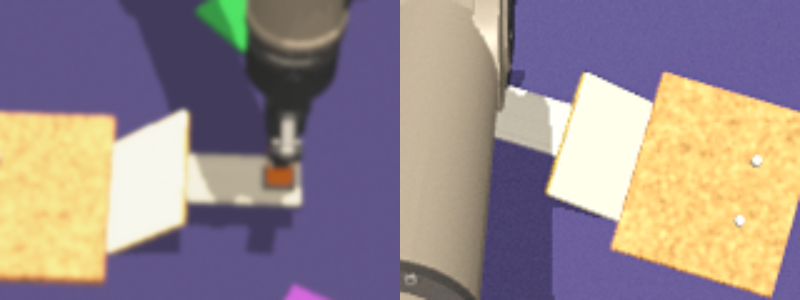

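The plate is tipped about 40° with its far edge at the step, tip under the rim. Continuing over the top.

>>> drive_tool --rows '[{"offset": [-0.022, 0, -0.03], "rotation": [0, 0, 0], "claw": 0}, {"offset": [-0.046, 0, -0.057], "rotation": [0, 0, 0], "claw": 0}, {"offset": [-0.07, 0, -0.077], "rotation": [0, 0, 0], "claw": 0}, {"offset": [-0.095, 0, -0.095], "rotation": [0, 0, 0], "claw": 0}, {"offset": [-0.12, 0, -0.111], "rotation": [0, 0, 0], "claw": 0}, {"offset": [-0.148, 0, -0.127], "rotation": [0, 0, 0], "claw": 0}, {"offset": [-0.18, 0, -0.14], "rotation": [0, 0, 0], "claw": 0}, {"offset": [-0.21, 0, -0.15], "rotation": [0, 0, 0], "claw": 0}, {"offset": [-0.24, 0, -0.158], "rotation": [0, 0, 0], "claw": 0}, {"offset": [-0.27, 0, -0.165], "rotation": [0, 0, 0], "claw": 0}, {"offset": [-0.3, 0, -0.168], "rotation": [0, 0, 0], "claw": 0}, {"offset": [-0.33, 0, -0.17], "rotation": [0, 0, 0], "claw": 0}, {"offset": [-0.355, 0, -0.173], "rotation": [0, 0, 0], "claw": 0}, {"offset": [-0.38, 0, -0.176], "rotation": [0, 0, 0], "claw": 0}, {"offset": [-0.4, 0, -0.178], "rotation": [0, 0, 0], "claw": 0}, {"offset": [-0.42, 0, -0.18], "rotation": [0, 0, 0], "claw": 0}, {"offset": [-0.44, 0, -0.18], "rotation": [0, 0, 0], "claw": 0}, {"offset": [-0.46, 0, -0.18], "rotation": [0, 0, 0], "claw": 0}, {"offset": [-0.46, 0, -0.18], "rotation": [0, 0, 0], "claw": 0}, {"offset": [-0.46, 0, -0.18], "rotation": [0, 0, 0], "claw": 0}]'

```text
clock: 10.73
tcp_pos: [0.5321, 0.0306, 0.1203]
orientation: [-2.526, -1.868, 0.0]
contact_force: [0.7, 0.8, -2.0]
grip_width: 0.0169
gripper_force: 78.5
```

Run:
```python
from h import *
S,T=plate(4)
cv2.imwrite("pics/p4.png",np.hstack([cv2.resize(f["frame"][y:y+120,x:x+160],(400,300)) for f,x,y in((S,220,170),(T,260,200))])[:,:,::-1])
```

```text
origin board [-0.0873 -0.0001  0.0731]
```

View pics/p4.png

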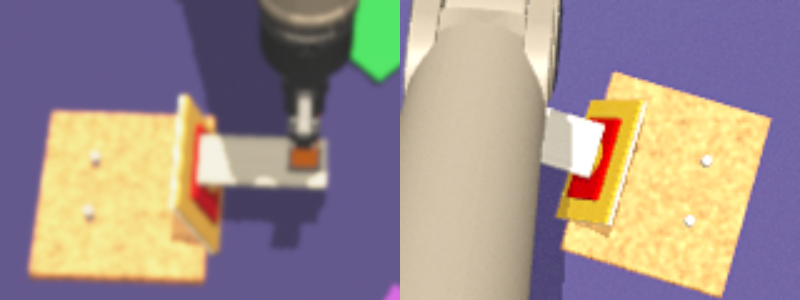

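The plate stands slightly past vertical with the red and brass face toward the lifter, leaning on the tip. Continuing the push.

>>> drive_tool --rows '[{"offset": [-0.025, 0, 0], "rotation": [0, 0, 0], "claw": 0}, {"offset": [-0.05, 0, 0.01], "rotation": [0, 0, 0], "claw": 0}, {"offset": [-0.08, 0, 0.02], "rotation": [0, 0, 0], "claw": 0}, {"offset": [-0.107, 0, 0.03], "rotation": [0, 0, 0], "claw": 0}, {"offset": [-0.14, 0, 0.04], "rotation": [0, 0, 0], "claw": 0}, {"offset": [-0.17, 0, 0.055], "rotation": [0, 0, 0], "claw": 0}, {"offset": [-0.17, 0, 0.055], "rotation": [0, 0, 0], "claw": 0}, {"offset": [-0.17, 0, 0.055], "rotation": [0, 0, 0], "claw": 0}, {"offset": [-0.17, 0, 0.055], "rotation": [0, 0, 0], "claw": 0}, {"offset": [-0.17, 0, 0.055], "rotation": [0, 0, 0], "claw": 0}]'

```text
clock: 11.67
tcp_pos: [0.5249, 0.0068, 0.1121]
orientation: [2.525, 1.869, 0.001]
contact_force: [-0.8, -0.3, -1.4]
grip_width: 0.017
gripper_force: 78.5
```

Run:
```python
from h import *
S,T=plate(5)
cv2.imwrite("pics/p5.png",np.hstack([cv2.resize(f["frame"][y:y+120,x:x+160],(400,300)) for f,x,y in((S,220,170),(T,260,200))])[:,:,::-1])
```

```text
origin board [-0.0619 -0.0001  0.0649]
```

View pics/p5.png

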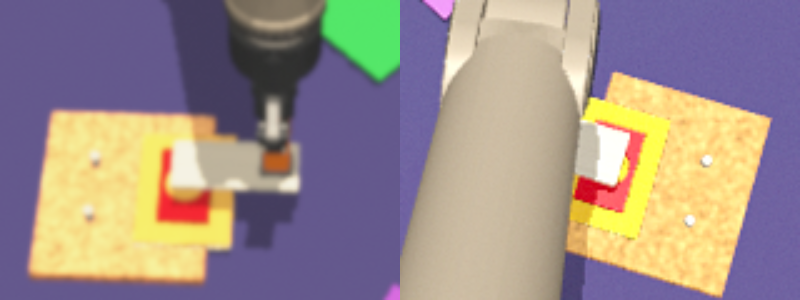

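The plate lies flat on the cork, ornament up. I back off and lower behind it, then measure.

>>> drive_tool --rows '[{"offset": [0.1, 0, -0.05], "rotation": [0, 0, 0], "claw": 0}, {"offset": [0.25, 0, -0.05], "rotation": [0, 0, 0], "claw": 0}, {"offset": [0.4, 0, -0.05], "rotation": [0, 0, 0], "claw": 0}, {"offset": [0.53, 0, 0], "rotation": [0, 0, 0], "claw": 0}, {"offset": [0.6, 0, 0.1], "rotation": [0, 0, 0], "claw": 0}, {"offset": [0.6, 0, 0.2], "rotation": [0, 0, 0], "claw": 0}, {"offset": [0.6, 0, 0.3], "rotation": [0, 0, 0], "claw": 0}, {"offset": [0.6, 0, 0.336], "rotation": [0, 0, 0], "claw": 0}, {"offset": [0.6, 0, 0.336], "rotation": [0, 0, 0], "claw": 0}, {"offset": [0.6, 0, 0.336], "rotation": [0, 0, 0], "claw": 0}]'

```text
clock: 12.6
tcp_pos: [0.551, 0.0923, 0.0615]
orientation: [2.526, 1.868, -0.001]
contact_force: [0.6, 0.3, -2.0]
grip_width: 0.0172
gripper_force: 78.4
```

```bash
cat >> h.py <<'E'
def meas(S,T):
    for n,f,b in(("S",S,(225,200,325,285)),("T",T,(318,222,420,325))):
        for l,lo,hi,z in(("red",(0,150,80),(6,255,255),.028),("red2",(172,150,80),(180,255,255),.028),("brass",(24,120,120),(34,255,255),.020)):
            try:
                c,m=blob(f,lo,hi,b)
                if l=="brass":
                    m=cv2.morphologyEx(m,cv2.MORPH_OPEN,np.ones((3,3),np.uint8));c=max(cv2.findContours(m,0,1)[0],key=cv2.contourArea)
                r=rectz(f,c,z);d=np.array(r[0])/1000-BO;print(n,l,np.round(r[1],1),"ang",round(r[2]-(np.degrees(BY)%90),1),"board",np.round([d@BX,d@BYv],4))
            except Exception as e:print(n,l,e)
E
python3 - <<'E'
from h import *
S,T=plate(6);meas(S,T)
E
```

```text
origin board [-0.1517  0.0005  0.0152]
S red [45.3 76. ] ang -0.1 board [0.0207 0.0007]
S red2 [39.4 22.1] ang -2.0 board [0.0209 0.0245]
S brass [ 90.5 121.8] ang 0.2 board [ 0.0221 -0.0022]
T red [2.4 0. ] ang -163.1 board [ 0.0418 -0.0418]
T red2 [47.5 76.9] ang 0.0 board [ 0.0224 -0.0038]
T brass [ 89.7 120.7] ang 0.2 board [ 0.0226 -0.0025]
```

>>> drive_tool --rows '[{"offset": [-0.05, 0, 0], "rotation": [0, 0, 0], "claw": 0}, {"offset": [-0.1, 0, 0], "rotation": [0, 0, 0], "claw": 0}, {"offset": [-0.15, 0, 0], "rotation": [0, 0, 0], "claw": 0}, {"offset": [-0.19, 0, 0], "rotation": [0, 0, 0], "claw": 0}, {"offset": [-0.21, 0, 0], "rotation": [0, 0, 0], "claw": 0}, {"offset": [-0.23, 0, 0], "rotation": [0, 0, 0], "claw": 0}, {"offset": [-0.25, 0, 0], "rotation": [0, 0, 0], "claw": 0}, {"offset": [-0.27, 0, 0], "rotation": [0, 0, 0], "claw": 0}, {"offset": [-0.29, 0, 0], "rotation": [0, 0, 0], "claw": 0}, {"offset": [-0.31, 0, 0], "rotation": [0, 0, 0], "claw": 0}, {"offset": [-0.33, 0, 0], "rotation": [0, 0, 0], "claw": 0}, {"offset": [-0.35, 0, 0], "rotation": [0, 0, 0], "claw": 0}, {"offset": [-0.37, 0, 0], "rotation": [0, 0, 0], "claw": 0}, {"offset": [-0.39, 0, 0], "rotation": [0, 0, 0], "claw": 0}, {"offset": [-0.41, 0, 0], "rotation": [0, 0, 0], "claw": 0}, {"offset": [-0.43, 0, 0], "rotation": [0, 0, 0], "claw": 0}, {"offset": [-0.445, 0, 0], "rotation": [0, 0, 0], "claw": 0}, {"offset": [-0.455, 0, 0], "rotation": [0, 0, 0], "claw": 0}, {"offset": [-0.455, 0, 0], "rotation": [0, 0, 0], "claw": 0}]'

```text
clock: 14.28
tcp_pos: [0.5308, 0.0266, 0.0616]
orientation: [2.526, 1.868, -0.001]
contact_force: [-1.3, 0.4, -1.8]
grip_width: 0.017
gripper_force: 78.5
```

Run:
```python
from h import *
S,T=plate(7);meas(S,T)
```

```text
origin board [-0.0829 -0.0003  0.0143]
S red [45.6 75.4] ang 0.5 board [0.0543 0.0004]
S red2 [39.7 21.6] ang 2.1 board [0.0542 0.0241]
S brass [ 93.1 122.5] ang -0.3 board [ 0.055  -0.0026]
T red [2.4 0. ] ang -163.1 board [ 0.074 -0.042]
T red2 [46.7 77.1] ang 0.2 board [ 0.0555 -0.0033]
T brass [ 89.6 121. ] ang -0.1 board [ 0.0563 -0.0025]
```

>>> drive_tool --rows '[{"offset": [-0.006, 0, 0], "rotation": [0, 0, 0], "claw": 0}, {"offset": [-0.012, 0, 0], "rotation": [0, 0, 0], "claw": 0}, {"offset": [-0.018, 0, 0], "rotation": [0, 0, 0], "claw": 0}, {"offset": [-0.024, 0, 0], "rotation": [0, 0, 0], "claw": 0}, {"offset": [-0.024, 0, 0], "rotation": [0, 0, 0], "claw": 0}]'

```text
clock: 14.8
tcp_pos: [0.5298, 0.0235, 0.0616]
orientation: [-2.526, -1.868, 0.0]
contact_force: [1.4, 0.4, -1.6]
grip_width: 0.0176
gripper_force: 78.5
```

Run:
```python
from h import *
S,T=plate(8);meas(S,T)
```

```text
origin board [-0.0795 -0.0002  0.0144]
S red [45.4 75.5] ang 0.3 board [0.0575 0.0006]
S red2 [39.5 21.5] ang 5.3 board [0.0564 0.0252]
S brass [ 92.8 122.5] ang -0.1 board [ 0.058  -0.0023]
T red [0. 0.] ang -73.0 board [ 0.0751 -0.0416]
T red2 [47.1 77. ] ang -0.1 board [ 0.0587 -0.0034]
T brass [ 90.  120.5] ang 0.5 board [ 0.0592 -0.0022]
```

No resistance yet, so I keep creeping until force builds.

>>> drive_tool --rows '[{"offset": [-0.006, 0, 0], "rotation": [0, 0, 0], "claw": 0}, {"offset": [-0.012, 0, 0], "rotation": [0, 0, 0], "claw": 0}, {"offset": [-0.018, 0, 0], "rotation": [0, 0, 0], "claw": 0}, {"offset": [-0.018, 0, 0], "rotation": [0, 0, 0], "claw": 0}, {"offset": [-0.018, 0, 0], "rotation": [0, 0, 0], "claw": 0}]'

```text
clock: 15.32
tcp_pos: [0.5296, 0.0223, 0.0619]
orientation: [-2.525, -1.869, -0.002]
contact_force: [0.8, 5.6, 1.0]
grip_width: 0.0171
gripper_force: 78.8
```

Run:
```python
from h import *
S,T=plate(9);meas(S,T)
```

```text
origin board [-0.0782 -0.      0.0147]
S red [45.6 75.5] ang 0.3 board [0.0584 0.0006]
S red2 [39.7 21.6] ang 2.1 board [0.0586 0.0243]
S brass [ 93.4 121.9] ang -0.4 board [ 0.0597 -0.002 ]
T red [0. 0.] ang -73.0 board [ 0.0826 -0.0418]
T red2 [47.1 76.8] ang 0.1 board [ 0.0599 -0.0032]
T brass [ 89.4 120.9] ang 0.0 board [ 0.0605 -0.0022]
```

The force rose to 5.6 N with the plate at x = 0.060, so it is on the pins. A slight extra press, then retreat.

>>> drive_tool --rows '[{"offset": [-0.01, 0, 0], "rotation": [0, 0, 0], "claw": 0}, {"offset": [-0.01, 0, 0], "rotation": [0, 0, 0], "claw": 0}, {"offset": [0.03, 0, 0], "rotation": [0, 0, 0], "claw": 0}, {"offset": [0.1, 0, 0], "rotation": [0, 0, 0], "claw": 0}, {"offset": [0.25, 0, 0], "rotation": [0, 0, 0], "claw": 0}, {"offset": [0.4, 0, 0], "rotation": [0, 0, 0], "claw": 0}, {"offset": [0.55, 0, 0], "rotation": [0, 0, 0], "claw": 0}, {"offset": [0.7, 0, 0], "rotation": [0, 0, 0], "claw": 0}, {"offset": [0.8, 0, 0], "rotation": [0, 0, 0], "claw": 0}, {"offset": [0.8, 0, 0.03], "rotation": [0, 0, 0], "claw": 0}, {"offset": [0.8, 0, 0.06], "rotation": [0, 0, 0], "claw": 0}, {"offset": [0.8, 0, 0.08], "rotation": [0, 0, 0], "claw": 0}, {"offset": [0.8, 0, 0.08], "rotation": [0, 0, 0], "claw": 0}, {"offset": [0.8, 0, 0.08], "rotation": [0, 0, 0], "claw": 0}]'

```text
clock: 16.58
tcp_pos: [0.5638, 0.1342, 0.0493]
orientation: [2.527, 1.866, -0.002]
contact_force: [0.3, 0.1, -0.9]
grip_width: 0.0174
gripper_force: 78.5
```

Run:
```python
from h import *
S,T=plate(10);meas(S,T)
```

```text
origin board [-0.196   0.0002  0.0025]
S red [45.3 75.6] ang -0.1 board [0.0584 0.0006]
S red2 [39.7 21.6] ang 2.1 board [0.0586 0.0243]
S brass [ 93.6 122. ] ang 0.0 board [ 0.0591 -0.0018]
T red [0. 0.] ang -73.0 board [ 0.0826 -0.0418]
T red2 [47.1 76.8] ang 0.1 board [ 0.0599 -0.0032]
T brass [ 89.7 120.7] ang 0.0 board [ 0.0604 -0.0023]
```

>>> drive_tool --rows '[{"offset": [0, 0, 0.008], "rotation": [0, 0, 0], "claw": 0}, {"offset": [0, 0, 0.016], "rotation": [0, 0, 0], "claw": 0}, {"offset": [0, 0, 0.017], "rotation": [0, 0, 0], "claw": 0}, {"offset": [0, 0, 0.017], "rotation": [0, 0, 0], "claw": 0}, {"offset": [0, 0, 0.017], "rotation": [0, 0, 0], "claw": 0.3}, {"offset": [0, 0, 0.017], "rotation": [0, 0, 0], "claw": 0.5}, {"offset": [0, 0, 0.017], "rotation": [0, 0, 0], "claw": 0.7}, {"offset": [0, 0, 0.017], "rotation": [0, 0, 0], "claw": 0.9}, {"offset": [0, 0, 0.017], "rotation": [0, 0, 0], "claw": 0.9}, {"offset": [0, 0, 0.017], "rotation": [0, 0, 0], "claw": 0.9}, {"offset": [0, 0, -0.15], "rotation": [0, 0, 0], "claw": 0.9}, {"offset": [0, 0, -0.35], "rotation": [0, 0, 0], "claw": 0.9}, {"offset": [0, 0, -0.6], "rotation": [0, 0, 0], "claw": 0.9}, {"offset": [0, 0, -0.85], "rotation": [0, 0, 0], "claw": 0.9}, {"offset": [0, 0, -1], "rotation": [0, 0, 0], "claw": 0.9}, {"offset": [0, 0, -1], "rotation": [0, 0, 0], "claw": 0.9}, {"offset": [0, 0, -1], "rotation": [0, 0, 0], "claw": 0.9}]'

```text
clock: 18.1
tcp_pos: [0.5651, 0.1363, 0.201]
orientation: [2.525, 1.868, 0.005]
contact_force: [-0.4, 0.4, -0.6]
grip_width: 0.0765
gripper_force: 0.0
```

Run:
```python
from h import *
S,T=plate(11);meas(S,T)
cv2.imwrite("pics/p11.png",np.hstack([cv2.resize(f["frame"][y:y+150,x:x+200],(400,300)) for f,x,y in((S,225,140),(T,210,180))])[:,:,::-1])
```

```text
origin board [-0.1968 -0.0009  0.1514]
S red [45.6 75.4] ang 0.3 board [0.0584 0.0006]
S red2 [39.7 21.6] ang 2.1 board [0.0586 0.0243]
S brass [ 93.3 122.1] ang 0.0 board [ 0.0589 -0.0019]
T red [0. 0.] ang -73.0 board [ 0.0826 -0.0418]
T red2 [47.1 76.8] ang 0.1 board [ 0.0599 -0.0032]
T brass [ 89.7 120.7] ang 0.0 board [ 0.0604 -0.0023]
```

View pics/p11.png

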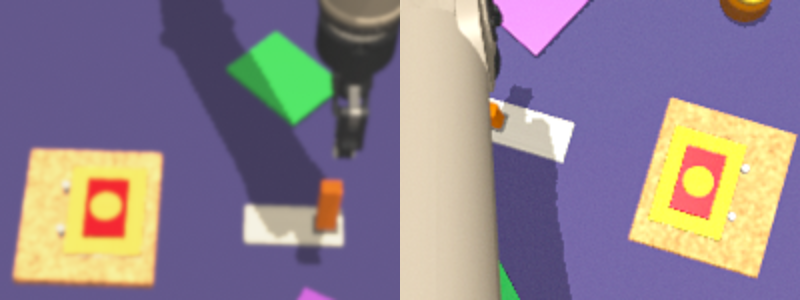

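The plate sits against both pins with its ornament up. The lifter stands flat on the bench, released and clear of the board.

```bash
python3 -c "
from bench import *
print(hand_in())"
```

```text
the job is handed in; nothing more can be done
None
```

I handed the job in: in the last camera check the plate lay ornament up against both pins, square to the board, and the lifter stood flat on the bench clear of it; no verdict was returned.

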